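# Seat a dial carrier on the pins of a printing nest

## Task

The blue dial carrier lies loose on the raised aluminium shelf of the printing nest. Using only the outside of the fingers, never gripping, lifting or tipping it, first gently push it square against the steel back fence, then nudge it sideways along the fence, off the shelf, until its two holes drop over the two brass locating pins and it lies flat on the nest's green floor. Leave the other things on the bench where they are, and finish with the fingers clear.

Things in the scene. Friction and masses are not known exactly. Their poses are not given: they have to be found in the camera images.
- nest: Printing nest fixed to the bench; place and heading vary. Origin: on the bench under the seat's centre. Its x points to the back fence, its y along the fence from shelf to seat. Green base x -87.5..62.5, y -178..52 mm; its floor is 12 mm above the bench. Seated, the carrier's origin is at nest x 0, y 0, z 12 mm, its axes along the nest's. No walls but the fence.
- shelf_edge (a point): Middle of the top edge (nest x = 0, y = -43 mm) where the aluminium loading shelf steps down 8 mm to the green floor. The shelf's top is 20 mm above the bench; it covers nest x -87.5..48, y -178..-43 mm.
- fence (a point): Point on the inner face of the steel back fence, at the top, above the seat's middle (nest x = 50.5, y = 0 mm). The fence runs along the nest's whole length, is 12 mm thick, its top 32 mm above the bench. The seated carrier's far edge is 0.5 mm from it.
- carrier: Loose blue plate, about 280 g, 100 (its x) by 80 (its y) by 8 mm, a white dial on it; origin: centre of its underside. Starts on the shelf, 5 to 40 mm short of the fence, turned up to 0.18 rad from the nest's heading. Centre of mass about 11 mm to -y and 4 mm to -x of the origin. Pushed along the fence it slides level on shelf and pin tops, then falls 8 mm when the holes meet the pins.
- push_bar (a point): Middle of the outer face of the steel bar (12 mm wide) along the carrier's whole -y edge: carrier x 0, y -40 mm, 15 mm above its underside. The bar is flush with the plate's edge and rises to 22 mm above the underside.
- near_bar (a point): Middle of the outer face of the aluminium bar (10 mm wide) along the carrier's -x edge: carrier x -50, y 6 mm, 15 mm above its underside. Flush with the plate's edge, rises to 22 mm above the underside.
- hole_near (a point): Centre, at the underside, of the carrier's hole at carrier x = -36, y = -12 mm; 12 mm diameter, right through. It goes over pin_near.
- hole_far (a point): Centre, at the underside, of the carrier's hole at carrier x = +36, y = -12 mm; 12 mm diameter, right through. It goes over pin_far.
- pin_near (a point): Top of the brass pin further from the fence: 9 mm diameter, 7.5 mm tall above the nest floor, its upper 3 mm tapering to 6 mm diameter; top 19.5 mm above the bench.
- pin_far (a point): Top of the brass pin nearer the fence, same size.
- cushion: Loose cream plastic casing cushion, a cone 60 mm wide at the foot and 30 mm tall, origin under its centre; stands on the bench just past the seat end of the nest. To be left alone.
- loupe: Loose red eye loupe, 38 mm wide, 34 mm tall, origin under its centre; on the bench in front of the nest's seat. To be left alone.
- casering: Loose steel watch case, 42 mm wide, 8 mm thick, lying on the bench near the nest's seat end; origin under its centre. To be left alone.
- inkjar: Loose glass jar with blue cap, 48 mm wide, 60 mm tall, origin under its centre. To be left alone.
- tins: Loose stack of green and purple tins with a clear lid, 72 mm wide, 72 mm tall, origin under its centre. To be left alone.
- screwdriver: Loose screwdriver 150 mm long lying on the bench to the left. To be left alone.

How it is judged:
By the outcome, as a careful person would: the job done as asked, in the order asked, and still so for the second after the job is handed in, with the robot touching nothing.
It also fails if it takes over 51 s, if anything falls off the work surface, if the arm or the gripper's body presses on something with over 40 N, if the wrist force passes 120 N, or if a joint passes its speed limit or range.

## Robot

A 6-joint arm with a two-finger parallel gripper is mounted at the origin on the work surface. World frame = base frame: x ahead of the robot, y to its left, z up, the work surface at z = 0. Lengths are in m, angles in rad, forces in N, time in s.
With the tool pointing down it reaches from about 0.3 to 0.75 m from the base axis. Payload 8.5 kg.
Tool frame: the origin (TCP) lies on the centre line of the jaws, within the pads' length; the fingertips stand arm.tcp_to_tips ahead of it and the grasp point (between the pads) lies 11 mm behind it (arm.tcp_to_tips is the distance from the TCP to the fingertips, in m); z points along the fingers, y is the line along which they close (so a half turn about z gives the same grasp; the last joint's range is limited). The gripper opens to 88 mm and grips with 3 to 60 N. Pads are 18 mm wide; open, the fingers measure 123 mm over their backs; the gripper's body (75 mm by 187 mm) begins 45 mm behind the grasp point.
Start: joints at [-1.387, 0.381, 1.297, -0, 1.464, -0.215], TCP at [0.214, -0.507, 0.247] pointing down, gripper open.
Joint ranges: [-3.11, 3.11], [-0.89, 2.33], [0.22, 2.48], [-1.42, 4.56], [0.17, 2.85], [-2.88, 2.88]. Speed limits (rad/s): [2.39, 2.39, 3.14, 3.14, 3.14, 3.14].

## Interface

Orientations are given as a unit quaternion [x, y, z, w].
In Python, from cell import arm gives the robot as it stands. The module is installed in compiled form; this text tells all that it offers.
- The arm moves only by the shell command python3 -m handwheel 'ROWS' [FORCE]. ROWS is a JSON object of lists of equal length, an entry for each row: "delta_rot": the turn, a rotation vector about the tool's x, y, z in rad, a list of three; "travel": the shift along the tool's x, y, z in mm, a list of three; "fingers": the finger opening in mm, from 0 to 88.1. In form: {"delta_rot": [[wx, wy, wz], ...], "travel": [[dx, dy, dz], ...], "fingers": [fingers, ...]}. A call has 1 to 20 rows; each row shifts and turns the commanded pose from where the row before left it, along the tool's axes as they then stand; what a row does not reach is not made up. A row lasts 1/10 s, in which the tool goes at most 50 mm and 8.59 degrees, less where a joint would pass 70% of its speed; a pose out of reach is approached as far as the arm can. A call is refused whole if a number of a shift passes 50 or a number of a turn 0.15, either way. A call with a gripper value outside its range is refused whole. The fingers move at their own pace and stop on an object; FORCE is the grip in N (left out, the last holds). Time passes only in rows, so rows that do not move let the fingers close. It gives the time, the measured TCP pose, the force, the opening and the grip force at its end, in the units of the state.
- arm.get_state(): the state, without advancing time (a new reading comes with each control period).
- arm.get_image(name): name is "side" or "top" or "wrist"; returns a dict with "frame" (384x512x3 uint8, blue, green, red), "z_map" (384x512 float32, m along the optical axis (not along the pixel's ray), 0 where there is no reading), "fovy" (degrees; the focal length in pixels is half the picture's height over the tangent of half this angle, whatever the lens; pixels are square), "cx", "cy" (the principal point, pixels), "xyz" and "orientation" of the camera in the world. Camera axes: x right, y down, z forward; pixel columns grow to the right and rows downward; lengths in m; the calibration is good to about 2 mm. A picture is of the moment at which its call begins.
- arm.hand_in(): hands the job in; it is judged then, once.
Trained networks look in a picture, given as the dict that the camera call returned (one of the last four; its "shot" number tells which), for a name from the list of things; names that differ only in an ending like _2 or _b are one class to them, and where a whole thing is asked for, a point or a joint stands for the part that bears it (a point fixed in the world has none). Each returns a list of dicts, best first, with "p" (0 to 1); they miss things now and then, are a little off and sometimes report something else, mostly with a low value. They report only what shows in the picture. A call takes as long as a camera call.
- arm.cut_out(picture, thing): "region" (384x512 bool, what is visible of it) and "box" ([left, top, width, height] in pixels, round what is visible of it).
- arm.pinpoint(picture, thing): "location" ([row, column] in pixels: a listed point, or the origin of a listed thing).
The state is a dict: "time": time; "q": joint angles; "dq": joint speeds; "tau": joint torques, N m; "eef_pos": TCP position; "ee_rot": TCP orientation; "force": force on the tool from outside, world axes, zero at the start; "torque": the same for the moment, N m; "width": finger opening in m; "gripper_force": force on a finger pad.
Only numpy, scipy, OpenCV 4.12 (cv2) and the standard library are available. Lean on these libraries where they do the work, as an engineer would, in place of code of your own. Each camera call takes 0.05 s, during which the arm holds its last target. There are 200 camera calls.

## Working session

There is one attempt and no reset: what is moved stays moved. The work goes in short steps, Python scripts to look and compute and a shell command to move; the robot and the scene stay as the last step left them, time stands still between calls to the robot, and variables do not carry over. Pictures are saved under pics/ and viewed, at most 10 in all, crops included, and the job is handed in when it is done.

```bash
mkdir -p pics
cat > h.py <<'E'
import numpy as np, cv2
from scipy.spatial.transform import Rotation as R
from cell import arm
def ray(p,rc):
    f=192/np.tan(np.radians(p["fovy"])/2)
    d=np.array([(rc[1]-p["cx"])/f,(rc[0]-p["cy"])/f,1.])
    return R.from_quat(p["orientation"]).as_matrix()@d
def atz(p,rc,z):
    d=ray(p,rc);o=np.array(p["xyz"]);return o+d*(z-o[2])/d[2]
Z=dict(shelf_edge=.020,fence=.032,push_bar=.035,near_bar=.035,hole_near=.020,hole_far=.020,pin_near=.0195,pin_far=.0195,carrier=.02,nest=0,cushion=0,loupe=0,casering=0,inkjar=0,tins=0)
def find(p,names):
    out={}
    for n in names:
        r=arm.pinpoint(p,n)
        if r: out[n]=atz(p,r[0]["location"],Z[n]); print(n,round(r[0]["p"],2),np.round(r[0]["location"],1),np.round(out[n][:2]*1000,1))
        else: print(n,None)
    return out
E
python3 - <<'E'
from h import *
s=arm.get_state();print(s["time"],s["eef_pos"],s["ee_rot"],s["force"],arm.tcp_to_tips,s["width"])
for c in("top","side"):
    p=arm.get_image(c);cv2.imwrite(f"pics/{c}0.png",p["frame"]);print(c,p["xyz"],p["fovy"]);find(p,Z)
E
```

```text
0.0 [ 0.21350771 -0.50658421  0.24617018] [ 9.80189938e-01  1.98058590e-01  1.47120711e-05 -6.92339670e-04] [0.14839383 0.49934253 0.79277472] 0.008 0.08778937618074134
top [0.42497987 0.01609044 1.3103252 ] 42.53842358416182
shelf_edge 0.71 [183.1 254.9] [582.3  42.1]
fence 0.61 [164.5 244.4] [630.   69.3]
push_bar 0.96 [194.1 293.2] [551.4 -57.6]
near_bar 0.63 [215.1 273.9] [496.9  -7.3]
hole_near 0.76 [208.7 283.1] [514.5 -31.7]
hole_far 0.91 [176.6 286.9] [599.3 -42.3]
pin_near 0.68 [193.8 244.6] [554.1  69.2]
pin_far 0.61 [171.2 250.9] [614.1  52.6]
carrier 0.85 [194.4 280.1] [552.2 -24.1]
nest 0.76 [180.9 241. ] [590.8  79.7]
cushion 0.94 [169.9 200.4] [621.  188.9]
loupe 0.71 [228.5 235.4] [463.6  94.4]
casering 0.7 [208.  201.9] [518.4 183.9]
inkjar 0.76 [249.2 423.4] [ 408.2 -400.2]
tins 0.78 [171.  404.6] [ 615.9 -357.5]
side [0.29663726 0.7082645  0.70970286] 51.97385598959854
shelf_edge 0.67 [207.1 241. ] [571.7  37.9]
fence 0.91 [206.3 212. ] [636.2  71.2]
push_bar 0.67 [179.8 262.4] [549.9 -65.8]
near_bar 0.64 [196.8 275.9] [495.5 -13. ]
hole_near 0.91 [196.6 269.6] [515.7 -24.3]
hole_far 0.83 [186.1 246.5] [587.3 -43.5]
pin_near 0.84 [219.6 249.5] [536.3  71.9]
pin_far 0.59 [204.2 218.3] [630.5  46.9]
carrier 0.55 [194.3 256.1] [551.9 -20.9]
nest 0.65 [220.4 229.4] [589.7  73.6]
cushion 0.92 [250.1 190.7] [637.9 193.6]
loupe 0.72 [196.7 276.3] [504.9 -51.2]
casering 0.64 [260.3 241.8] [514.8 181.7]
inkjar 0.52 [134.6 335.9] [ 411.4 -405.5]
tins 0.88 [132.3 272.9] [ 609.2 -349.1]
```

View pics/top0.png

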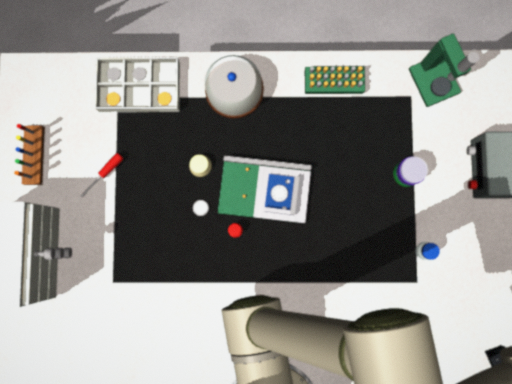

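View pics/side0.png

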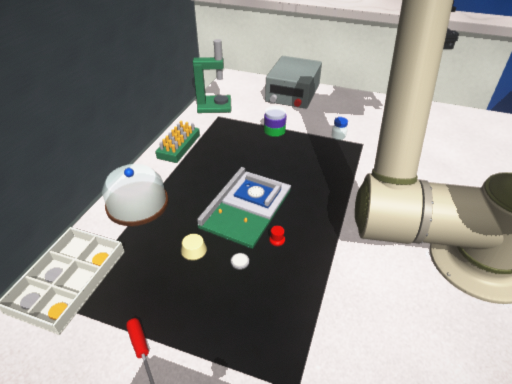

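Top view: nest at columns 219–311, rows 157–222, with the fence at the top (world +x). The carrier sits on the shelf at about (280,193). The pins are at about (247,169) and (243,196), and the cushion, case and red loupe are to the left and below. The side view agrees. Nest heading is about −0.1 rad. Next I go above it for a close look.

```bash
python3 -m handwheel '{"travel":[[28,-21,-4],[28,-21,-4],[28,-21,-4],[28,-21,-4],[28,-21,-4],[28,-21,-4],[28,-21,-4],[28,-21,-4],[28,-21,-4],[28,-21,-4],[28,-21,-4],[28,-21,-4],[28,-21,-4],[28,-21,-4],[28,-21,-4],[0,0,0],[0,0,0],[0,0,0],[0,0,0],[0,0,0]],"delta_rot":[[0,0,0],[0,0,0],[0,0,0],[0,0,0],[0,0,0],[0,0,0],[0,0,0],[0,0,0],[0,0,0],[0,0,0],[0,0,0],[0,0,0],[0,0,0],[0,0,0],[0,0,0],[0,0,0.125],[0,0,0.125],[0,0,0.125],[0,0,0.125],[0,0,0]],"fingers":[40,40,40,40,40,40,40,40,40,40,40,40,40,40,40,40,40,40,40,40]}'
python3 - <<'E'
from h import *
s=arm.get_state();print(s["time"],s["eef_pos"],R.from_quat(s["ee_rot"]).as_matrix().round(3).tolist(),s["force"])
p=arm.get_image("wrist");cv2.imwrite("pics/w0.png",p["frame"]);print(p["xyz"],p["fovy"]);find(p,Z)
E
```

```text
time: 3.6
eef_pos: [0.4783, -0.0534, 0.3068]
ee_rot: [0.999, -0.051, 0.0, -0.0]
force: [0.5, -0.3, -0.4]
width: 0.0402
gripper_force: 0.0
3.6 [ 0.47828368 -0.05339935  0.30677048] [[0.995, -0.102, 0.0], [-0.102, -0.995, 0.0], [0.0, -0.0, -1.0]] [ 0.48027601 -0.26225589 -0.36199221]
[ 0.54911277 -0.06020343  0.44716772] 64.30851174829328
shelf_edge 0.59 [ 87.5 177.5] [577.9  38.3]
fence 0.6 [ 42.4 133.7] [635.1  80.7]
push_bar 0.77 [105.8 258.2] [543.9 -65.7]
near_bar None
hole_near 0.88 [131.7 236.6] [512.4 -32.9]
hole_far 0.96 [ 76.4 236.1] [583.7 -40.6]
pin_near 0.96 [114.8 154.5] [546.3  75.6]
pin_far 0.61 [ 55.4 152.1] [620.1  64.4]
carrier 0.61 [104.8 226.3] [549.3 -23.3]
nest 0.79 [ 88.  148.8] [582.6  82.8]
cushion 0.69 [58.7 62.5] [631.7 191.8]
loupe 0.61 [172.9 156.5] [462.4  95. ]
casering 0.65 [142.6  83.9] [517.7 191.8]
inkjar 0.86 [180.7 488.3] [ 399.7 -401.1]
tins 0.6 [ 33.2 475.2] [ 606.6 -361.6]
```

View pics/w0.png

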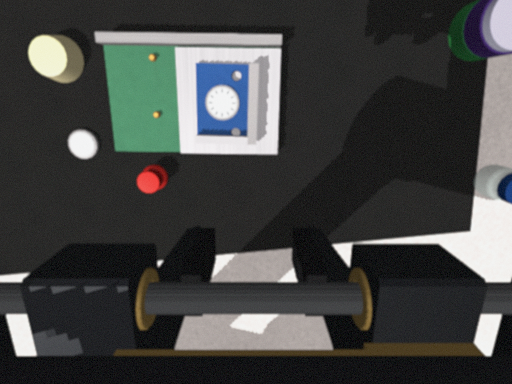

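The wrist view shows the pins at about (152,57) and (156,114), the fence along rows 33–44, the shelf edge at column ~178, and the carrier at about (228,100) with holes at (237,76) and (236,131). I'll fit the nest and carrier poses from colour edges.

```bash
cat >> h.py <<'E'
def cloud(p):
    f=192/np.tan(np.radians(p["fovy"])/2);v,u=np.mgrid[:384,:512];z=p["z_map"]
    c=np.stack([(u-p["cx"])/f*z,(v-p["cy"])/f*z,z],-1)
    return c@R.from_quat(p["orientation"]).as_matrix().T+np.array(p["xyz"])
def rect(P,lo=None):
    (c,s,a)=cv2.minAreaRect((P*1000).astype(np.float32)); a=(a+45)%90-45
    return np.round(c,1),np.round(s,1),round(np.radians(a),4)
def masks(p):
    h=cv2.cvtColor(p["frame"],cv2.COLOR_BGR2HSV);H,S,V=[h[...,i].astype(int) for i in range(3)]
    return dict(green=(H>50)&(H<90)&(S>110)&(V>40),blue=(H>100)&(H<125)&(S>130)&(V>60),brass=(H>12)&(H<35)&(S>110)&(V>90))
def plane(p,m,z):
    return np.array([atz(p,(r,c),z)[:2] for r,c in zip(*np.nonzero(m))])
def big(m):
    n,l,s,c=cv2.connectedComponentsWithStats(m.astype(np.uint8));k=1+np.argmax(s[1:,4]);return l==k
E
python3 - <<'E'
from h import *
p=arm.get_image("wrist");M=masks(p);C=cloud(p)
r0,c0=slice(25,165),slice(90,300)
sub=np.zeros((384,512),bool);sub[r0,c0]=1
g=big(M["green"]&sub);print("green",rect(plane(p,g,.012)))
b=big(M["blue"]&sub);print("blue",rect(plane(p,b,.028)))
n,l,s,c=cv2.connectedComponentsWithStats((M["brass"]&sub).astype(np.uint8))
for i in range(1,n): print("brass",s[i,4],c[i][::-1].round(1),atz(p,c[i][::-1],.0175)[:2].round(4))
z=C[...,2]; ok=sub&(p["z_map"]>0)
print(np.histogram(z[ok],np.arange(-.01,.06,.004)))
# fence inner edge: per column, last row of fence-top heights
for nm,lo,hi in(("fence",.027,.036),("bars",.037,.05)):
    m=big(ok&(z>lo)&(z<hi));print(nm,m.sum(),rect(C[m][:,:2]),z[m].mean())
m=big(ok&(z>.037)&(z<.05));cols=np.nonzero(m.any(0))[0]
print("sight g cols",cols.min(),cols.max())
m=big(ok&(z>.006)&(z<.05));print("nest",rect(C[m][:,:2]))
im=cv2.resize(p["frame"][25:165,90:300],None,fx=3.8,fy=3.8,interpolation=cv2.INTER_CUBIC);cv2.imwrite("pics/w0c.png",im)
E
```

```text
green (array([540.2,  83.3]), array([3.7, 6.1]), np.float64(0.6301))
blue (array([556. , -19.1]), array([65.1, 88.1]), np.float64(-0.1336))
brass 37 [ 56.9 152.1] [0.6186 0.0654]
brass 28 [113.8 156.4] [0.5471 0.0734]
(array([   0,    0,  458, 8224,   58, 1766, 5671, 1616, 4489,  797, 3361,
       1651,   17, 1140,   37,    0,    0]), array([-0.01 , -0.006, -0.002,  0.002,  0.006,  0.01 ,  0.014,  0.018,
        0.022,  0.026,  0.03 ,  0.034,  0.038,  0.042,  0.046,  0.05 ,
        0.054,  0.058]))
fence 3609 (array([555.4, -19.3]), array([67.7, 90.2]), np.float64(-0.1328)) 0.03127275847450517
bars 1200 (array([549.8, -24.7]), array([ 80.1, 100.3]), np.float64(-0.1321)) 0.04447679001284394
sight g cols 195 258
nest (array([563.9,  20.3]), array([230.6, 150.4]), np.float64(-0.1144))
```

View pics/w0c.png

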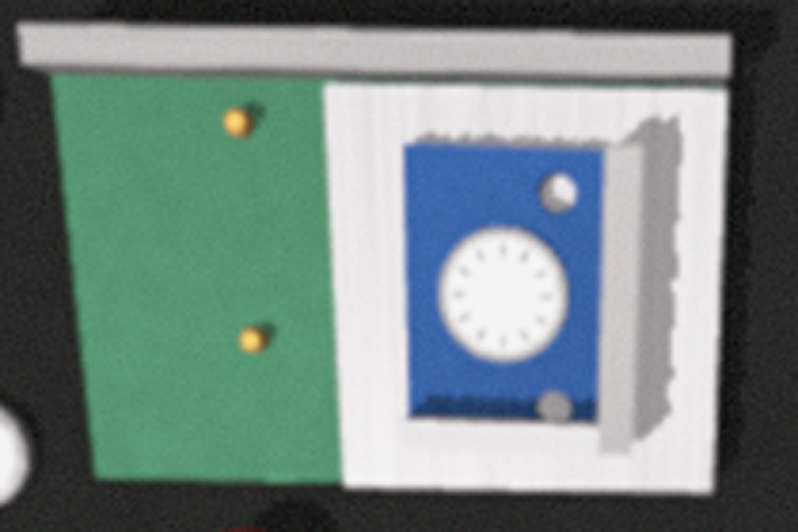

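The nest fit agrees with the brass pins: origin ≈ (583.9, 81.4) mm, heading −0.113. The carrier centre is at nest (−22, −109), turned −0.02, about 22 mm short of the fence. Now I go down in front of the near bar.

```bash
python3 -m handwheel '{"travel":[[-1,-8,10],[-2,-8,20],[-2,-8,25],[-1,-9,25],[0,0,25],[0,0,25],[0,0,25],[0,0,25],[0,0,25],[0,0,25],[0,0,20],[0,0,15],[0,0,8],[0,0,0],[0,0,0],[0,0,0]],"delta_rot":[[0,0,0.011],[0,0,0],[0,0,0],[0,0,0],[0,0,0],[0,0,0],[0,0,0],[0,0,0],[0,0,0],[0,0,0],[0,0,0],[0,0,0],[0,0,0],[0,0,0],[0,0,0],[0,0,0]],"fingers":[30,30,30,30,30,30,30,30,30,30,30,30,30,30,30,30]}'
cat >> h.py <<'E'
O=np.array([583.9,81.4]);TH=-0.113
def nest(xy):
    c,s=np.cos(TH),np.sin(TH);d=np.asarray(xy)[:2]*1000-O;return np.round([c*d[0]+s*d[1],-s*d[0]+c*d[1]],1)
def st():
    s=arm.get_state();m=R.from_quat(s["ee_rot"]).as_matrix()
    print("t",s["time"],"tcp nest",nest(s["eef_pos"]),"z",round(s["eef_pos"][2]*1000,1),"yaw-TH",round(np.arctan2(m[1,0],m[0,0])-TH,4),"tilt",m[:2,2].round(4),"F",np.round(s["force"],1))
E
python3 -c "
from h import *
st();p=arm.get_image('wrist');cv2.imwrite('pics/w1.png',p['frame'])"
```

```text
time: 6.05
eef_pos: [0.4763, -0.02, 0.0344]
ee_rot: [0.998, -0.056, 0.001, 0.0]
force: [0.6, 0.3, -0.4]
width: 0.03
gripper_force: 0.0
t 6.05 tcp nest [ -95.5 -112.9] z 34.4 yaw-TH 0.0008 tilt [ 0.0015 -0.0004] F [ 0.6  0.3 -0.4]
```

View pics/w1.png

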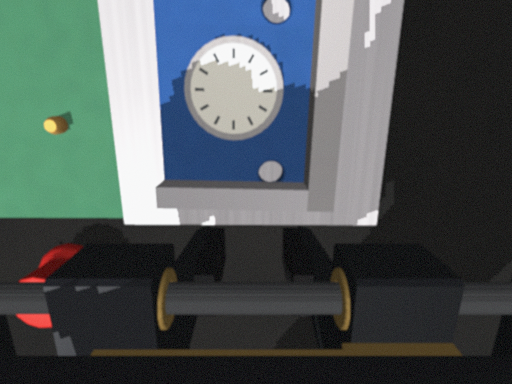

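The fingers (columns ~205 and ~305) stand in front of the near bar (columns 158–335), clear of it. Now a gentle push towards the fence.

```bash
python3 -m handwheel '{"travel":[[4,0,0],[4,0,0],[2,0,0],[2,0,0],[2,0,0],[2,0,0],[2,0,0],[2,0,0],[2,0,0],[2,0,0],[2,0,0],[2,0,0],[2,0,0],[2,0,0],[1,0,0],[0,0,0],[0,0,0]],"delta_rot":[[0,0,0],[0,0,0],[0,0,0],[0,0,0],[0,0,0],[0,0,0],[0,0,0],[0,0,0],[0,0,0],[0,0,0],[0,0,0],[0,0,0],[0,0,0],[0,0,0],[0,0,0],[0,0,0],[0,0,0]],"fingers":[30,30,30,30,30,30,30,30,30,30,30,30,30,30,30,30,30]}'
cat >> h.py <<'E'
def car(p):
    C=cloud(p);z=C[...,2];m=(p["z_map"]>0)&(z>.035)&(z<.052)&(np.hypot(C[...,0]-.57,C[...,1]-.02)<.15)
    m=big(m);c,s,a=rect(C[m][:,:2]);print("carrier nest",nest(c/1000),s,"rel yaw",a-TH)
E
python3 -c "
from h import *
st();p=arm.get_image('top');car(p)"
```

```text
time: 7.8
eef_pos: [0.5091, -0.0238, 0.0339]
ee_rot: [0.998, -0.056, 0.0, 0.0]
force: [0.4, -0.4, -0.3]
width: 0.0299
gripper_force: 0.0
t 7.8 tcp nest [ -62.5 -112.9] z 33.9 yaw-TH 0.0008 tilt [ 0.0009 -0.0002] F [ 0.4 -0.4 -0.3]
carrier nest [  30.2 -142.2] [11.9 40.8] rel yaw -0.006900000000000003
```

```bash
python3 -m handwheel '{"travel":[[1,0,0],[1,0,0],[1,0,0],[0.5,0,0],[0,0,0]],"delta_rot":[[0,0,0],[0,0,0],[0,0,0],[0,0,0],[0,0,0]],"fingers":[30,30,30,30,30]}'
python3 -c "
from h import *
st();p=arm.get_image('wrist');cv2.imwrite('pics/w2.png',p['frame'])"
```

```text
time: 8.35
eef_pos: [0.5117, -0.0239, 0.0338]
ee_rot: [0.998, -0.056, -0.001, -0.0]
force: [-5.2, 1.5, 4.5]
width: 0.0301
gripper_force: 2.7
t 8.35 tcp nest [ -59.9 -112.8] z 33.8 yaw-TH 0.0009 tilt [-0.0012  0.0003] F [-5.2  1.5  4.5]
```

View pics/w2.png

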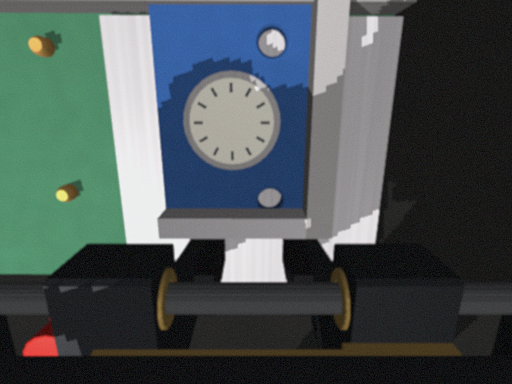

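The fence is reached (5 N), and the carrier is flush and square in the picture. I back off, lift, go behind the push bar and turn 90°.

```bash
python3 -m handwheel '{"travel":[[-2,0,0],[-5,0,0],[-10,0,0],[-5,0,-10],[0,0,-25],[0,0,-25],[20,16,0],[30,23,0],[28,23,0],[0,0,0],[0,0,0],[0,0,0]],"delta_rot":[[0,0,0],[0,0,0],[0,0,0],[0,0,0],[0,0,0],[0,0,0],[0,0,0],[0,0,0],[0,0,0],[0,0,0],[0,0,0],[0,0,0]],"fingers":[30,30,30,30,30,30,40,40,40,40,40,40]}' && python3 -m handwheel '{"travel":[[0,0,0],[0,0,0],[0,0,0],[0,0,0],[0,0,0],[0,0,0],[0,0,0],[0,0,0],[0,0,0],[0,0,0],[0,0,0],[0,0,0],[0,0,0]],"delta_rot":[[0,0,-0.1428],[0,0,-0.1428],[0,0,-0.1428],[0,0,-0.1428],[0,0,-0.1428],[0,0,-0.1428],[0,0,-0.1428],[0,0,-0.1428],[0,0,-0.1428],[0,0,-0.1428],[0,0,-0.1428],[0,0,0],[0,0,0]],"fingers":[40,40,40,40,40,40,40,40,40,40,40,40,40]}'
python3 -c "
from h import *
st();p=arm.get_image('wrist');car(p);cv2.imwrite('pics/w3.png',p['frame'])
print(p['xyz']);find(p,['push_bar','hole_near','hole_far','pin_near','pin_far'])
M=masks(p);n,l,s,c=cv2.connectedComponentsWithStats(M['brass'].astype(np.uint8))
for i in range(1,n):
  if s[i,4]>20: print('brass',s[i,4],c[i][::-1].round(1),nest(atz(p,c[i][::-1],.0175)))
"
```

```text
time: 9.6
eef_pos: [0.56, -0.0912, 0.094]
ee_rot: [0.998, -0.056, -0.0, -0.0]
force: [-0.4, -0.3, -0.3]
width: 0.0398
gripper_force: 0.0
time: 10.9
eef_pos: [0.5605, -0.0914, 0.094]
ee_rot: [0.747, 0.665, 0.0, -0.0]
force: [0.3, -0.6, -0.4]
width: 0.04
gripper_force: 0.0
t 10.9 tcp nest [  -3.8 -174.3] z 94.0 yaw-TH 1.5684 tilt [-0.      0.0001] F [ 0.3 -0.6 -0.4]
carrier nest [   2.7 -108.3] [ 80.5 104.9] rel yaw 0.008599999999999997
[ 0.56885458 -0.02031296  0.23438676]
push_bar 0.75 [174.3 259.6] [567.5 -66.6]
hole_near 0.58 [128.4 205.7] [534.  -33.5]
hole_far 0.7 [128.2 311.7] [606.7 -41.8]
pin_near None
pin_far None
brass 719 [299.4 362.8] [  86.  -258.6]
brass 221 [307.1 139. ] [ -99.  -265.8]
brass 208 [345.2 428.6] [ 147.2 -304.5]
```

View pics/w3.png

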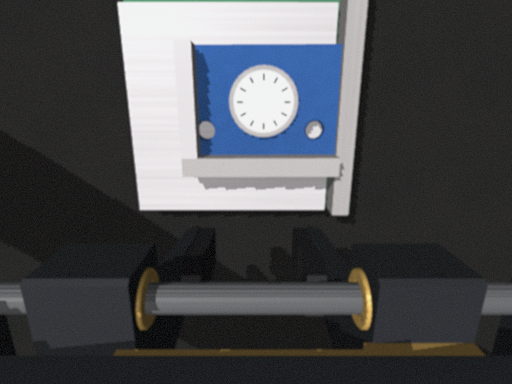

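The carrier lies along the fence (holes at (206,130) and (314,130), level with the fence). The fingers are behind the push bar. Down, then start the sideways push.

```bash
python3 -m handwheel '{"travel":[[0,0,20],[0,0,25],[0,0,15],[0,0,0],[4,0,0],[4,0,0],[3,0,0],[2,0,0],[2,0,0],[3,0,0],[3,0,0],[3,0,0],[3,0,0],[3,0,0],[3,0,0],[3,0,0],[3,0,0],[3,0,0],[3,0,0],[0,0,0]],"delta_rot":[[0,0,-0.0024],[0,0,0],[0,0,0],[0,0,0],[0,0,0],[0,0,0],[0,0,0],[0,0,0],[0,0,0],[0,0,0],[0,0,0],[0,0,0],[0,0,0],[0,0,0],[0,0,0],[0,0,0],[0,0,0],[0,0,0],[0,0,0],[0,0,0]],"fingers":[40,40,40,40,40,40,40,40,40,40,40,40,40,40,40,40,40,40,40,40]}'
python3 -c "
from h import *
st();p=arm.get_image('wrist');car(p);cv2.imwrite('pics/w4.png',p['frame'])"
```

```text
time: 13.2
eef_pos: [0.5661, -0.047, 0.034]
ee_rot: [0.745, 0.667, 0.0, 0.0]
force: [0.7, -1.7, 2.3]
width: 0.0403
gripper_force: 1.0
t 13.2 tcp nest [  -3.2 -129.6] z 34.0 yaw-TH 1.5741 tilt [ 0.0008 -0.0001] F [ 0.7 -1.7  2.3]
carrier nest [ -13.1 -101.9] [ 71.2 132.9] rel yaw -0.6276
```

View pics/w4.png

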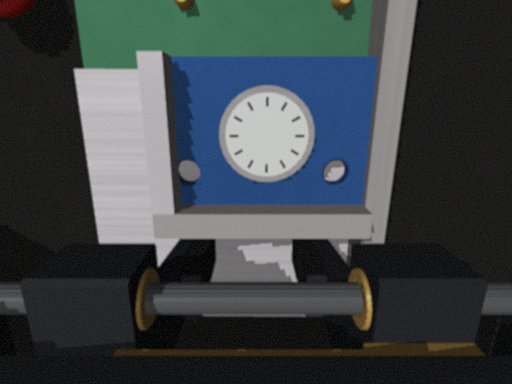

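Going well: the carrier is square to the fence (right edge at column ~372), bar on the fingers, pins ahead at (185,3) and (342,3). Continuing.

```bash
python3 -m handwheel '{"travel":[[2,0,0],[3,0,0],[3,0,0],[3,0,0],[3,0,0],[3,0,0],[3,0,0],[3,0,0],[3,0,0],[3,0,0],[3,0,0],[3,0,0],[3,0,0],[3,0,0],[3,0,0],[3,0,0],[3,0,0],[3,0,0],[3,0,0],[0,0,0]],"delta_rot":[[0,0,0.002],[0,0,0],[0,0,0],[0,0,0],[0,0,0],[0,0,0],[0,0,0],[0,0,0],[0,0,0],[0,0,0],[0,0,0],[0,0,0],[0,0,0],[0,0,0],[0,0,0],[0,0,0],[0,0,0],[0,0,0],[0,0,0],[0,0,0]],"fingers":[40,40,40,40,40,40,40,40,40,40,40,40,40,40,40,40,40,40,40,40]}'
python3 -c "
from h import *
st();p=arm.get_image('wrist');cv2.imwrite('pics/w5.png',p['frame'])"
```

```text
time: 15.25
eef_pos: [0.5721, 0.009, 0.0337]
ee_rot: [0.745, 0.667, 0.0, -0.0]
force: [1.0, -1.5, 1.0]
width: 0.0401
gripper_force: 0.7
t 15.25 tcp nest [ -3.6 -73.2] z 33.7 yaw-TH 1.5722 tilt [-0.0001  0.0005] F [ 1.  -1.5  1. ]
```

View pics/w5.png

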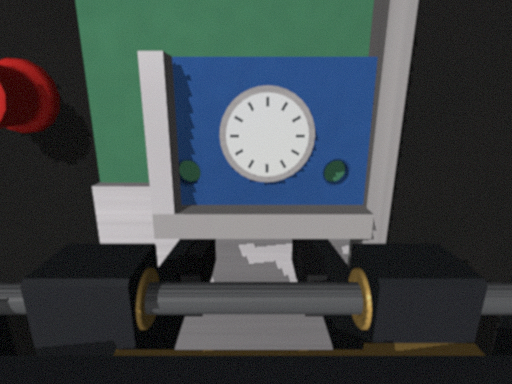

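Square still, holes over green, about 23 mm to go. From here I measure plate height numerically to detect the drop.

```bash
python3 -m handwheel '{"travel":[[2,0,0],[2,0,0],[2,0,0],[2,0,0],[2,0,0],[2,0,0],[2,0,0],[2,0,0],[2,0,0],[1,0,0],[0,0,0]],"delta_rot":[[0,0,0.001],[0,0,0],[0,0,0],[0,0,0],[0,0,0],[0,0,0],[0,0,0],[0,0,0],[0,0,0],[0,0,0],[0,0,0]],"fingers":[40,40,40,40,40,40,40,40,40,40,40]}'
cat >> h.py <<'E'
def look():
    st();p=arm.get_image("wrist");C=cloud(p);M=masks(p);b=big(M["blue"])
    P=C[b];A=np.c_[P[:,:2]-P[:,:2].mean(0),np.ones(len(P))];k=np.linalg.lstsq(A,P[:,2],rcond=None)[0]
    z=np.median(P[:,2]);zt=.028 if z>.025 else .020
    print("plate z",round(z*1000,1),"slopes",k[:2].round(3),"blue nest",nest(rect(plane(p,b,zt))[0]/1000),rect(plane(p,b,zt))[1:])
    n,l,s,c=cv2.connectedComponentsWithStats((M["brass"]).astype(np.uint8))
    for i in range(1,n):
        if s[i,4]>15 and c[i][1]<230: print("brass",s[i,4],c[i][::-1].round(1),nest(atz(p,c[i][::-1],.0195)))
    for h in("hole_near","hole_far"):
        r=arm.pinpoint(p,h)
        if r: print(h,round(r[0]["p"],2),np.round(r[0]["location"],1),nest(atz(p,r[0]["location"],zt-.008)))
    return p
E
python3 -c "
from h import *
look()"
```

```text
time: 16.4
eef_pos: [0.5743, 0.0275, 0.0338]
ee_rot: [0.746, 0.666, 0.0, -0.0]
force: [-0.2, 0.7, -0.4]
width: 0.0399
gripper_force: 0.3
t 16.4 tcp nest [ -3.5 -54.6] z 33.8 yaw-TH 1.5711 tilt [0.0001 0.0002] F [-0.2  0.7 -0.4]
plate z 28.7 slopes [-0.012 -0.027] blue nest [5.8 2.3] (array([68. , 90.9]), np.float64(-0.112))
brass 85 [164.3 189.8] [-36.2 -13.6]
brass 87 [165.  333.4] [ 37.6 -13.9]
hole_near 0.95 [167.7 194.2] [-34.  -15.3]
hole_far 0.8 [170.6 332.4] [ 37.2 -16.8]
```

```bash
python3 -m handwheel '{"travel":[[1,0,0],[0.5,0,0],[0.5,0,0],[0.5,0,0],[0,0,0],[0,0,0]],"delta_rot":[[0,0,0],[0,0,0],[0,0,0],[0,0,0],[0,0,0],[0,0,0]],"fingers":[40,40,40,40,40,40]}'
python3 -c "
from h import *
look()"
```

```text
time: 17.15
eef_pos: [0.5745, 0.0298, 0.0337]
ee_rot: [0.746, 0.666, 0.0, -0.0]
force: [-0.5, 0.3, 0.1]
width: 0.0399
gripper_force: 0.0
t 17.15 tcp nest [ -3.5 -52.3] z 33.7 yaw-TH 1.571 tilt [-0.      0.0001] F [-0.5  0.3  0.1]
plate z 22.4 slopes [-0.005  0.012] blue nest [5.7 5.5] (array([68.4, 91.3]), np.float64(-0.1124))
brass 232 [165.8 330.7] [ 36.2 -12.1]
brass 146 [166.6 190.6] [-35.9 -12.5]
hole_near 0.56 [166.  194.2] [-35.5 -13.7]
hole_far 0.98 [168.9 329.4] [ 37.6 -15.3]
```

```bash
python3 -m handwheel '{"travel":[[0.5,0,0],[0,0,0],[0,0,0]],"delta_rot":[[0,0,0],[0,0,0],[0,0,0]],"fingers":[40,40,40]}'
python3 -c "
from h import *
p=look();C=cloud(p);M=masks(p);g=M['green'];g[220:]=0;print('green z',np.median(C[g][:,2]),g.sum());b=big(M['blue'])
n=np.array([nest(q) for q in C[b][::7]]);z=C[b][::7][:,2]
for a in(-30,-10,10,30):print([round(float(np.median(z[(abs(n[:,0]-a-5)<10)&(abs(n[:,1]-y)<9)]))*1000,1) for y in(-20,5,28)])
s=C[...,2];m=(p['z_map']>0)&(s>.026)&(s<.045);m[225:]=0
b=m[205:222,160:370];print('bar z',np.median(s[205:222,160:370][b]))
"
```

```text
time: 17.6
eef_pos: [0.5746, 0.0303, 0.0337]
ee_rot: [0.746, 0.666, -0.0, -0.0]
force: [0.3, 0.4, -0.2]
width: 0.0396
gripper_force: 0.0
t 17.6 tcp nest [ -3.5 -51.8] z 33.7 yaw-TH 1.5711 tilt [-0. -0.] F [ 0.3  0.4 -0.2]
plate z 22.4 slopes [-0.006  0.014] blue nest [5.6 5.4] (array([68.6, 91.3]), np.float64(-0.1155))
brass 229 [166.9 330.6] [ 36.3 -12.1]
brass 146 [167.3 190.6] [-35.9 -12.4]
hole_near 0.9 [166.2 191.6] [-36.9 -13.4]
hole_far 0.81 [166.3 329. ] [ 37.3 -13.3]
green z 0.014503528897229861 6152
[22.5, 22.5, 22.4]
[22.5, nan, 22.6]
[22.5, 22.7, 22.5]
[22.3, 22.3, 22.3]
bar z 0.036268756760238066
  return _methods._mean(a, axis=axis, dtype=dtype,
  ret = ret.dtype.type(ret / rcount)
```

The green floor reads 14.5 mm (2.5 mm bias) and the plate 22.4, which is exactly 8 mm above it everywhere, so it is flat and seated. Now I withdraw and check.

```bash
python3 -m handwheel '{"travel":[[-2,0,0],[-6,0,0],[-10,0,0],[-10,0,0],[0,0,-10],[0,0,-25],[0,0,-30],[0,0,-30],[0,0,-20],[0,0,0],[0,0,0]],"delta_rot":[[0,0,0],[0,0,0],[0,0,0],[0,0,0],[0,0,0],[0,0,0],[0,0,0],[0,0,0],[0,0,0],[0,0,0],[0,0,0]],"fingers":[40,40,40,40,40,40,40,40,40,40,40]}'
python3 -c "
from h import *
p=look();cv2.imwrite('pics/w6.png',p['frame']);C=cloud(p);g=masks(p)['green'];g[200:]=0;print('green',np.median(C[g][:,2]));find(arm.get_image('top'),['cushion','loupe','casering'])"
```

```text
time: 18.85
eef_pos: [0.5712, 0.0025, 0.1487]
ee_rot: [0.746, 0.666, 0.0, 0.0]
force: [0.1, -0.1, 0.0]
width: 0.0398
gripper_force: 0.0
t 18.85 tcp nest [ -3.8 -79.9] z 148.7 yaw-TH 1.5709 tilt [ 0.0001 -0.    ] F [ 0.1 -0.1  0. ]
plate z 22.5 slopes [-0.017 -0.03 ] blue nest [5.4 5.7] (array([67.1, 90.3]), np.float64(-0.1124))
brass 70 [107.1 216. ] [-35.7 -12. ]
brass 91 [107.1 300.3] [ 36.1 -12.1]
hole_near 0.88 [106.7 219.7] [-33.4 -11.8]
hole_far 0.97 [111.  300.7] [ 37.7 -15.4]
green 0.014551549827779342
cushion 0.7 [202.9 234.4] [531.7  97.2]
loupe 0.58 [168.3 202.2] [625.3 184.1]
casering 0.55 [211.5 198.8] [509.  192.1]
```

View pics/w6.png

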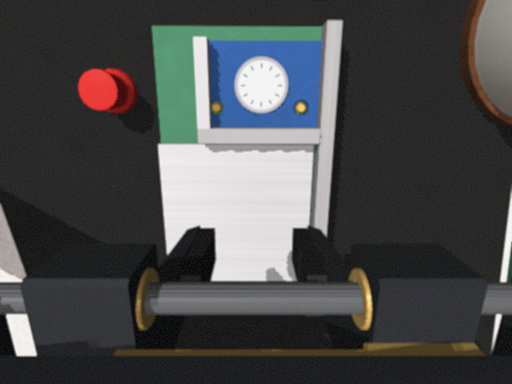

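The last picture shows the brass pins standing in both holes at (216,107) and (301,107). The carrier is flat in the seat beside the fence, the loupe is untouched and the fingers are clear.

```bash
python3 -c "
from cell import arm
print(arm.hand_in())"
```

```text
the job is handed in; nothing more can be done
None
```

The carrier was pushed square to the fence, slid along it and dropped over both pins; it lies flat on the green floor with the fingers clear, and the job was handed in at about 19 s.

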